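Hang the pipette on the swivel hook over the drip dish

TASK

First turn the stand's swivel hook so that its open fork is centred over the small round drip dish on the stand's foot, leaving the pipette where it is until that is done. Then draw the slim round-handled pipette (the one with the plunger button) out of its leaning holster and hang it upright in the fork by its collar, let go, and leave the hook still facing the dish. Leave the square-handled dispenser in its holster and do not push the bottles, boxes and racks about.

Things in the scene. Friction and masses are not known exactly. Their poses are not given: they have to be found in the camera images.
- post_top (a point): point on the hook's vertical turning axis, atop the fixed stand's post, 176 mm above the bench (nothing of hub or bar is higher). Round foot 90 mm across, 18 mm high; post 15 mm across. The aluminium hook turns either way by any amount needed to reach the dish, with friction of about 0.12 N m, and stays where left
- hook_seat (a point): on the hook, 80 mm from the axis, 176 mm above the bench: where the centre of the pipette's collar underside rests, level with the tops of the fork's two tines (8 mm wide, 26 mm gap, ending 111 mm from the axis, open outward). Back wall and tine ends rise 8 mm above the tines: a pocket 50 mm long for the 42 mm collar. Enter from above (shaft through the gap) or from the open end, collar raised
- hook_pin (a point): grip point on the hook's upright steel turning pin: round, 12 mm across, opposite the fork, 50 mm from the axis. Pin top 221 mm above the bench, this point 26 mm above the bar it stands on. Move it in an arc round the axis to turn the hook
- dish (a point): centre of the mouth of the round steel drip dish (72 mm across, 20 mm high) fixed to one side of the stand's foot, 80 mm from the post's axis
- pipette: white pipette, 206 mm long, 0.12 kg, balances just below its collar. Origin: centre of collar underside; z axis runs from tip to plunger. Collar 42 mm across, 6 mm thick; round handle 28 mm across from 6 to 70 mm, plunger top at 81 mm. Below the collar: shaft 18 mm across for 72 mm, then a thin tip to 125 mm
- pipette_grip (a point): centre of the pipette's round handle, on its axis, 38 mm above the collar underside; same axes as the pipette. At the start it leans 35 degrees from vertical, roughly towards the robot, the shaft in a holster tube (75 mm deep, 22 mm square inside) and the collar on its mouth, 122 mm above the bench: draw it out along its own axis
- pipette_collar (a point): centre of the underside of the pipette's collar (its origin); it belongs on point hook_seat
- dispenser_mid (a point): the other instrument, to be left alone: same shaft and collar but a 36 mm square handle, 50 mm long, with no plunger. It leans in the second, identical holster (foot 130 x 75 mm). This point is on its axis, 30 mm above its collar underside
- reagent_a: clear round reagent bottle 58 mm across, 125 mm tall (bystander, origin at the centre of its underside; leave alone)
- reagent_b: amber round jar 60 mm across, 105 mm tall (bystander, origin at the centre of its underside; leave alone)
- tip_box: box of tips 72 x 87 x 57 mm high (bystander, origin at the centre of its underside; leave alone)
- tube_rack: low tube rack 75 x 100 mm, 43 mm high (bystander, origin at the centre of its underside; leave alone)
- tall_a: tall clear bottle 64 mm across, 190 mm tall (bystander, origin at the centre of its underside; leave alone)
- tall_b: steel canister 72 mm across, 170 mm tall (bystander, origin at the centre of its underside; leave alone)
Things that resemble listed ones, but are neither listed nor needed, are in the scene too. Leave any black look-alike of the pipette alone. What is shaped like the part that bears post_top but green is not meant.

How it is judged (in metres and radians):
On the way, in this order (a step that is already met when the one before it is completed fails the run):
1. the fork is turned over the drip dish (within 20 mm) while the pipette is still in its holster (horizontal distance between hook_seat and dish below 0.02 m and distance of pipette_grip from where it was at the start of the episode below 0.02 m), for 0.3 s.
2. the pipette is drawn out of its holster (distance of pipette_grip from where it was at the start of the episode above 0.08 m), for 0.1 s.
At the end, for the whole second after the job is handed in: The fork's seat is within 20 mm (horizontally) of the dish's centre; the pipette hangs still in the fork, its collar underside flat on the tines (within 4 mm in height, 9 mm of the seat's centre), upright within 7 degrees, plunger up (horizontal distance between hook_seat and dish below 0.02 m and horizontal distance between pipette_collar and hook_seat below 0.009 m and z of pipette_collar in the frame of hook_seat between -0.004 and 0.004 m and angle between pipette's own z axis and vertical below 0.12 rad and linear speed of pipette below 0.03 m/s); the robot touches nothing.
It fails at once if a bottle, canister, box or rack is pushed more than 30 mm (distance of any of reagent_a, reagent_b, tip_box, tube_rack, tall_a, tall_b from where it was at the start of the episode above 0.03 m).
It fails at once if the square-handled dispenser is moved more than 30 mm (distance of dispenser_mid from where it was at the start of the episode above 0.03 m).
It also fails if it takes over 67 s, if anything falls off the work surface, if the arm or the gripper's body presses on something with over 40 N, if the wrist force passes 120 N, or if a joint passes its speed limit or range.

ROBOT

A 6-joint arm with a two-finger parallel gripper is mounted at the origin on the work surface. World frame = base frame: x ahead of the robot, y to its left, z up, the work surface at z = 0. Lengths are in mm, angles in rad, forces in N, time in s.
With the tool pointing down it reaches from about 275 to 750 mm from the base axis. Payload 10.2 kg.
Tool frame: the origin (TCP) lies midway between the tips of the shut fingers; the grasp point (between the pads) lies 19 mm behind it (ctrl.grasp_offset is the z of the grasp point in the tool frame, in mm); z points along the fingers, x is the direction in which the jaws open and shut, and the axes are right-handed (so a half turn about z gives the same grasp; the last joint's range is limited). The gripper opens to 88 mm and grips with 3 to 60 N. Pads are 18 mm wide; open, the fingers measure 123 mm over their backs; the gripper's body (75 mm by 187 mm) begins 45 mm behind the grasp point.
Start: joints at [-1.486, 0.313, 1.498, -0, 1.331, -0.223], TCP at [159.043, -500.337, 238.72] pointing down, gripper open.
Joint ranges: [-2.94, 2.94], [-0.97, 2.17], [0.19, 2.56], [-1.23, 4.37], [0.02, 3.11], [-2.88, 2.88]. Speed limits (rad/s): [2.39, 2.39, 3.01, 3.14, 3.14, 3.14].

INTERFACE

Orientations are given as a unit quaternion [x, y, z, w].
In Python, from rig import ctrl, sensors, snapshot gives the robot as it stands. Calls block until the motion is done:
- ctrl.move_ptp(position, orientation): joint-space move of the TCP to a pose.
- ctrl.move_linear(position, rotation=None, feed=150, force_limit=None): straight line of the TCP; rotation=None keeps the orientation; feed is the mean speed in mm/s. With force_limit (N) it stops when the force on the tool has changed by that much, and returns True; else False.
- ctrl.set_joints(angles): joint-space move.
- ctrl.grip(opening, newtons=None): finger opening in mm; newtons is the grip in N (None keeps the last); returns when the fingers have stopped.
- ctrl.pause(seconds).
- ctrl.solve_ik(position, orientation): joint angles nearest the present ones, or None.
- sensors.get_obs(): the state.
- snapshot(name): name is "side" or "top"; returns a dict with "color" (420x560x3 uint8, red, green, blue), "K" (3x3 intrinsics, pixels), "R" (3x3) and "t" (3): a world point X has camera coordinates R X + t. Camera axes: x right, y down, z forward; pixel columns grow to the right and rows downward; lengths in mm; the calibration is good to about 2 mm. A picture is of the moment at which its call begins. There is no depth.
A pose or a line that the arm cannot do raises ctrl.MotionError and nothing moves.
- ctrl.close_job(): hands the job in, once; it reports no verdict.
The state is a dict: "time": time; "q": joint angles; "qd": joint speeds; "joint_efforts": joint torques, N m; "eef_pos": TCP position; "tcp_rot": TCP orientation; "force": force on the tool from outside, world axes, zero at the start; "ft_torque": the same for the moment, N m; "opening": finger opening in mm.
Only numpy, scipy, OpenCV 4.12 (cv2) and the standard library are available. Lean on these libraries where they do the work, as an engineer would, in place of code of your own. Each camera call takes 0.05 s, during which the arm holds its last target. There are 200 camera calls.

## Working session

There is one attempt and no reset: what is moved stays moved. The work goes in short steps, each a Python script; the robot and the scene stay as the last script left them, time stands still between calls to the robot, and variables do not carry over. Pictures are saved under pics/ and viewed, about 8 in all and at most 12, crops included, and the job is handed in when it is done.

```bash
mkdir -p pics
python3 - <<'E'
from rig import ctrl,sensors,snapshot
import cv2,pickle
for n in("side","top"):
    s=snapshot(n); pickle.dump(s,open(f"pics/{n}0.pkl","wb"))
    cv2.imwrite(f"pics/{n}0.png",cv2.resize(s["color"][:,:,::-1],(800,600),interpolation=cv2.INTER_CUBIC))
    print(n,s["K"].tolist(),s["R"].round(4).tolist(),s["t"].round(1).tolist())
print(sensors.get_obs(),ctrl.grasp_offset)
E
```

```text
side [[451.4254300961375, 0.0, 277.398507544323], [0.0, 451.4254300961375, 216.18692861293556], [0.0, 0.0, 1.0]] [[-0.9718, -0.2354, 0.0153], [-0.1799, 0.6978, -0.6933], [0.1526, -0.6765, -0.7205]] [537.4, 229.2, 977.1]
top [[387.5457395783429, 0.0, 278.1493268266733], [0.0, 387.5457395783429, 206.62270068127359], [0.0, 0.0, 1.0]] [[0.021, -0.9998, -0.0027], [-0.9982, -0.0209, -0.0555], [0.0554, 0.0039, -0.9985]] [-36.7, 529.6, 1018.0]
{'time': 0.1, 'q': array([-1.48641483e+00,  3.13337709e-01,  1.49833191e+00, -1.07410637e-05,
        1.33101338e+00, -2.23425179e-01]), 'qd': array([ 0.00024223, -0.00218606, -0.00158814, -0.00039855,  0.00014903,
       -0.00045581]), 'joint_efforts': array([ 3.51527000e-03, -4.02811289e+01, -2.52639449e+01,  6.96566049e-02,
        3.42748105e-02, -6.23678261e-05]), 'eef_pos': array([ 159.01336611, -500.1125484 ,  238.25812342]), 'tcp_rot': array([ 8.07146571e-01, -5.90350842e-01, -3.61722163e-04, -4.07920879e-04]), 'force': array([-0.7210464 ,  0.01245516,  0.18478068]), 'ft_torque': array([-0.01017112,  0.00993427, -0.00938515]), 'opening': 88.1141124240077} -18.700000000000003
```

View pics/top0.png

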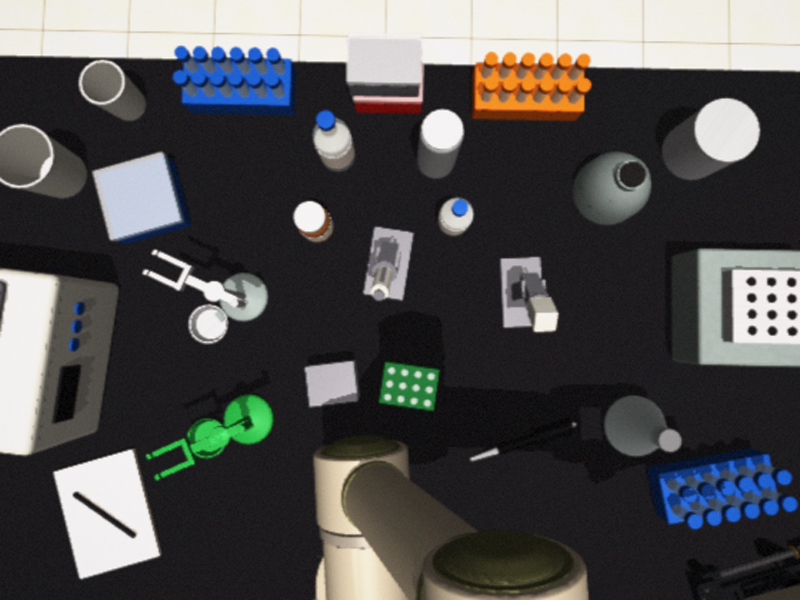

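View pics/side0.png

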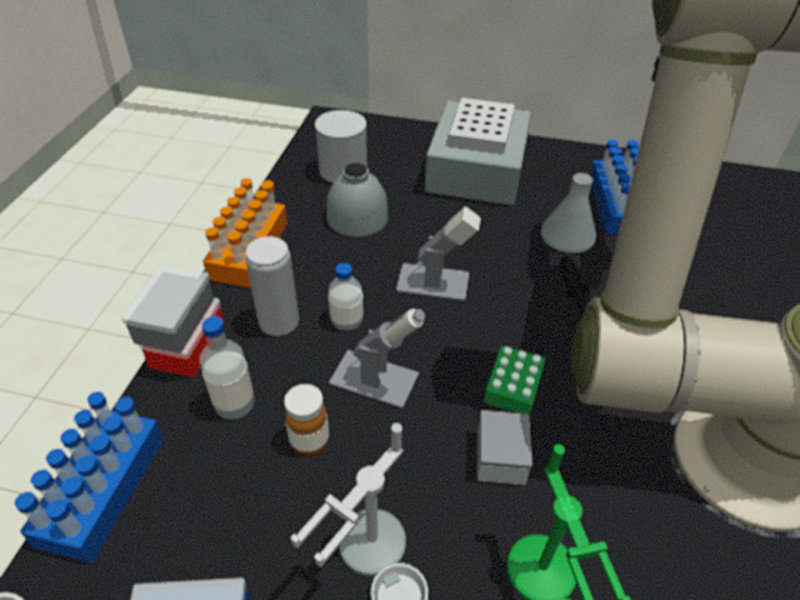

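The top view shows the stand's hub at about (213,291), the dish at (208,324), the pin near (235,300) and the pipette plunger at (380,292). In the side view the pin is at (397,430) and the pipette plunger at (417,317). All are 800x600 pixels. I'll zoom in for measurement.

Run:
```python
import cv2,pickle,numpy as np
T=pickle.load(open("pics/top0.pkl","rb"))["color"][:,:,::-1];S=pickle.load(open("pics/side0.pkl","rb"))["color"][:,:,::-1]
def c(I,u,v,w,h,k):
    t=cv2.resize(I[v:v+h,u:u+w],None,fx=k,fy=k,interpolation=cv2.INTER_CUBIC)
    t=cv2.convertScaleAbs(t,alpha=1.1,beta=10)
    for x in range(0,w,10): cv2.line(t,(x*k,0),(x*k,6 if x%50 else 14),(0,255,255),1); cv2.putText(t,str(u+x),(x*k,22),0,.3,(0,255,255)) if x%20==0 else 0
    for y in range(0,h,10): cv2.line(t,(0,y*k),(6,y*k),(0,255,255),1); cv2.putText(t,str(v+y),(8,y*k+4),0,.3,(0,255,255))
    return t
a=c(T,95,165,100,75,4);b=c(S,200,290,100,130,4)[:520]
p=c(T,245,150,50,65,4);q=c(S,225,205,80,80,4)
o=np.zeros((600,800,3),np.uint8)
o[:300,:400]=a;o[:520,400:]=b;o[305:565,:200]=p
o[305:600,205:400]=q[:295,:195] if False else cv2.resize(c(S,235,210,65,75,3),(195,225)).copy().repeat(1,0)[:225] .__class__(0) if False else np.pad(c(S,235,210,65,75,3),((0,70),(0,0),(0,0)))
cv2.imwrite("pics/crop1.png",o)
```

```text
(no output)
```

View pics/crop1.png

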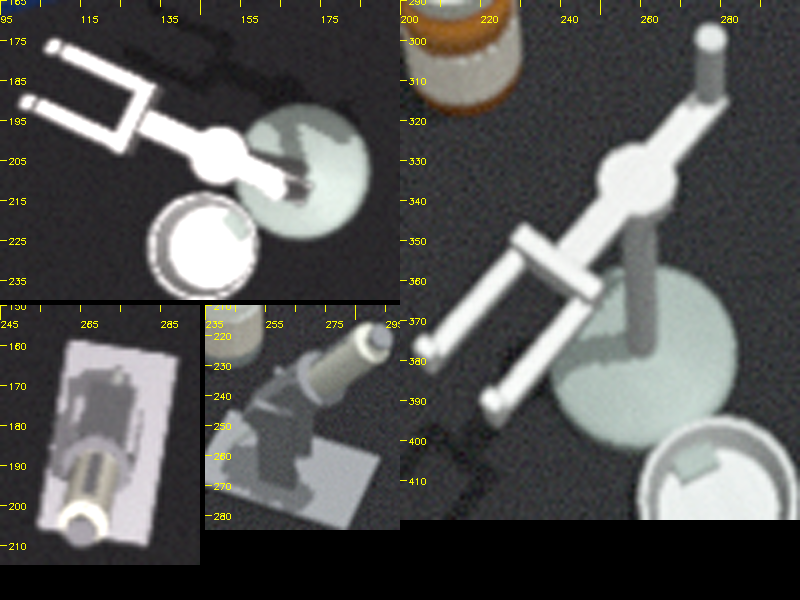

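```bash
cat > h.py <<'E'
import numpy as np
from scipy.optimize import least_squares
from scipy.spatial.transform import Rotation as R
def proj(s,X): c=s["R"]@np.asarray(X,float)+s["t"]; p=s["K"]@c; return p[:2]/p[2]
def onz(s,uv,z):
    d=s["R"].T@np.linalg.solve(s["K"],[uv[0],uv[1],1]); o=-s["R"].T@s["t"]; return o+d*(z-o[2])/d[2]
def tri(S,T,us,ut): return least_squares(lambda X:np.r_[proj(S,X)-us,proj(T,X)-ut],[400,0,100]).x
E
python3 - <<'E'
import pickle;from h import *
np.set_printoptions(precision=1,suppress=True)
T=pickle.load(open("pics/top0.pkl","rb"));S=pickle.load(open("pics/side0.pkl","rb"))
for n,t,s,z in [("hub",(149.5,203.75),(259.25,335),176),("foot",(171.25,208),(261,378.75),18),("dish",(145.5,226.75),(280,412),20),
 ("pin",None,(277.75,299.5),221),("tine1",(108,176.5),(206.5,376.5),184),("tine2",(101.75,190.5),(222.75,389.5),184),("plunger",(265.5,206.25),(293.3,220),188.4),("collar",(269,187.5),(271.3,234.3),125)]:
    print(n,onz(T,t,z) if t else "",onz(S,s,z),tri(S,T,s,t) if t else "")
# holster foot corners top z~0
for uv in[(70,340),(178,357),(147,545),(38,527)]: print(onz(T,(245+uv[0]/4,150+(uv[1]-305)/4),5))
for n,uv in dict(reagent_a=(458,218),reagent_b=(312,220),tipbox?0:0) .items() if False else dict(white=(441,135),bluecap=(458,210),amber=(312,215),bottle=(326,125),greybox=(331,383),green=(410,386)).items(): print(n,onz(T,np.array(uv)*.7,{'white':170,'bluecap':115,'amber':105,'bottle':180}.get(n,40)))
E
```

```text
File "<stdin>", line 9
    for n,uv in dict(reagent_a=(458,218),reagent_b=(312,220),tipbox?0:0) .items() if False else dict(white=(441,135),bluecap=(458,210),amber=(312,215),bottle=(326,125),greybox=(331,383),green=(410,386)).items(): print(n,onz(T,np.array(uv)*.7,{'white':170,'bluecap':115,'amber':105,'bottle':180}.get(n,40)))
                                                                   ^
SyntaxError: positional argument follows keyword argument
```

Run:
```python
import pickle;from h import *
np.set_printoptions(precision=1,suppress=True)
T=pickle.load(open("pics/top0.pkl","rb"));S=pickle.load(open("pics/side0.pkl","rb"))
for n,t,s,z in [("hub",(149.5,203.75),(259.25,335),176),("foot",(171.25,208),(261,378.75),18),("dish",(145.5,226.75),(280,412),20),
 ("pin",None,(277.75,299.5),221),("tine1",(108,176.5),(206.5,376.5),184),("tine2",(101.75,190.5),(222.75,389.5),184),("plunger",(265.5,206.25),(293.3,220),188.4),("collar",(269,187.5),(271.3,234.3),125)]:
    print(n,onz(T,t,z) if t else "",onz(S,s,z),tri(S,T,s,t) if t else "")
for uv in[(70,340),(178,357),(147,545),(38,527)]: print(onz(T,(245+uv[0]/4,150+(uv[1]-305)/4),5))
for n,uv in dict(white=(441,135),bluecap=(458,210),amber=(312,215),bottle=(326,125),greybox=(331,383),green=(410,386),tipbox=(140,195)).items(): print(n,onz(T,np.array(uv)*.7,{'white':170,'bluecap':125,'amber':105,'bottle':190}.get(n,45)))
```

```text
hub [521.7 263.4 176. ] [522.7 264.5 176. ] [522.5 263.9 174.8]
foot [520.4 258.3  18. ] [520.4 268.5  18. ] [521.8 262.4   3.9]
dish [469.3 324.1  20. ] [470.7 320.9  20. ] [470.  322.6  24.6]
pin  [502.9 218.4 221. ] 
tine1 [580.4 356.1 184. ] [581.3 356.5 184. ] [581.1 356.4 183.7]
tine2 [548.7 368.6 184. ] [550.8 369.7 184. ] [550.3 369.3 183.1]
plunger [520.8   1.8 188.4] [521.6   4.4 188.4] [521.5   1.9 185.8]
collar [569.3  -3.2 125. ] [568.9  -1.5 125. ] [569.4  -3.2 123. ]
[659.7  19.5   5. ]
[649.6 -53.8   5. ]
[521.9 -35.4   5. ]
[532.4  38.1   5. ]
white [781.2 -91.  170. ]
bluecap [ 669.4 -124.8  125. ]
amber [659.9 123.4 105. ]
bottle [786.6  91.8 190. ]
greybox [368.2  90.   45. ]
green [365.9 -51.8  45. ]
tipbox [702.3 449.3  45. ]
```

The cameras agree: hub at about (522,264), dish (470,322), fork at 66.5° and dish direction about 132°. The pin therefore goes through an arc from 246.5° to 312°. First I'll check IK for the whole plan, then turn the hook.

```bash
cat >> h.py <<'E'
HUB=np.array([522.4,264.]);DISH=np.array([470.2,322.4])
ax=np.radians(172.3);D=np.array([np.sin(np.radians(35))*np.cos(ax),np.sin(np.radians(35))*np.sin(ax),np.cos(np.radians(35))])
COL=np.array([521.2,2.8,188.4])-81*D
def quat(z,x):
    z=np.array(z,float)/np.linalg.norm(z);x=np.array(x,float);x-=z*(x@z);x/=np.linalg.norm(x)
    return R.from_matrix(np.c_[x,np.cross(z,x),z]).as_quat()
def pin(a,z,s=1):  # TCP pose for pin angle a (deg), grasp height z
    r=np.radians(a);u=np.array([np.cos(r),np.sin(r),0])
    return np.r_[HUB+50*u[:2],z-18.7],quat([0,0,-1],s*np.array([-u[1],u[0],0]))
E
python3 - <<'E'
from h import *;from rig import ctrl
np.set_printoptions(precision=2,suppress=True)
print(COL,D)
for s in(1,-1):
    for a,z in((246.5,330),(246.5,206),(280,206),(312,206),(312,330)): print(s,a,z,ctrl.solve_ik(*pin(a,z,s)))
    q=quat(-D,np.array([D[1],-D[0],0])*s)
    for h in(44,150,190): print('pip',h,ctrl.solve_ik(COL+(h-18.7)*D,q))
    for b in(0,45,90,135): print('seat',b,ctrl.solve_ik([469,323.5,340],quat([0,0,-1],s*np.array([np.cos(np.radians(b)),np.sin(np.radians(b)),0]))))
E
```

```text
[567.24  -3.42 122.05] [-0.57  0.08  0.82]
1 246.5 330 [ 0.2   0.32  1.29 -0.    1.52  0.61]
1 246.5 206 [ 0.2   0.41  1.5  -0.    1.23  0.61]
1 280 206 [ 0.18  0.46  1.42 -0.    1.26  0.01]
1 312 206 [ 0.19  0.52  1.33 -0.    1.29 -0.54]
1 312 330 [ 0.19  0.45  1.12 -0.    1.58 -0.54]
pip 44 [-0.24  0.26  1.99  0.22  0.29 -1.87]
pip 150 [-0.26 -0.02  2.04  0.15  0.52 -1.81]
pip 190 [-0.27 -0.12  2.04  0.14  0.62 -1.8 ]
seat 0 [ 0.4   0.37  1.16 -0.    1.61  0.4 ]
seat 45 [ 0.4   0.37  1.16 -0.    1.61 -0.39]
seat 90 [ 0.4   0.37  1.16 -0.    1.61 -1.17]
seat 135 [ 0.4   0.37  1.16 -0.    1.61 -1.96]
-1 246.5 330 [ 0.2   0.32  1.29 -0.    1.52 -2.54]
-1 246.5 206 [ 0.2   0.41  1.5  -0.    1.23 -2.54]
-1 280 206 None
-1 312 206 [ 0.19  0.52  1.33 -0.    1.29  2.6 ]
-1 312 330 [ 0.19  0.45  1.12 -0.    1.58  2.6 ]
pip 44 [-0.24  0.26  1.99  0.22  0.29  1.27]
pip 150 [-0.26 -0.02  2.04  0.15  0.52  1.34]
pip 190 [-0.27 -0.12  2.04  0.14  0.62  1.35]
seat 0 [ 0.4   0.37  1.16 -0.    1.61 -2.74]
seat 45 [ 0.4   0.37  1.16 -0.    1.61  2.75]
seat 90 [ 0.4   0.37  1.16 -0.    1.61  1.97]
seat 135 [ 0.4   0.37  1.16 -0.    1.61  1.18]
```

```bash
cat > turn.py <<'E'
from h import *;from rig import ctrl,sensors,snapshot
import cv2,pickle
o=sensors.get_obs();p=o["eef_pos"].copy();p[2]=320
ctrl.move_linear(p,feed=300)
ctrl.move_ptp(*pin(246.5,300))
ctrl.grip(36,25)
print('f',ctrl.move_linear(pin(246.5,205)[0],feed=150,force_limit=10))
ctrl.grip(5,25)
o=sensors.get_obs();print(o["opening"],o["force"].round(1),o["eef_pos"].round(1),o["time"])
for a in np.linspace(246.5,312,9)[1:]:
    ctrl.move_linear(*pin(a,205),feed=60)
    print(a,sensors.get_obs()["force"].round(1))
ctrl.grip(36)
ctrl.move_linear(pin(312,310)[0],feed=200)
o=sensors.get_obs();p=o["eef_pos"]; ctrl.move_ptp([400,-60,330],quat(-D,-np.array([D[1],-D[0],0])))
for n in("side","top"): pickle.dump(snapshot(n),open(f"pics/{n}1.pkl","wb"))
print(sensors.get_obs()["time"])
T=pickle.load(open("pics/top1.pkl","rb"))["color"][:,:,::-1];S=pickle.load(open("pics/side1.pkl","rb"))["color"][:,:,::-1]
a=cv2.resize(T[165:265,80:180],(400,400),interpolation=2);b=cv2.resize(S[270:420,200:300],(400,600),interpolation=2)
i=np.zeros((600,800,3),np.uint8);i[:400,:400]=a;i[:,400:]=b;cv2.imwrite("pics/turn.png",i)
E
python3 turn.py
```

```text
f False
11.148323411865821 [-0.1  0.1  2.8] [502.7 218.1 186.7] 5.5
254.6875 [ 3.  -1.5  4.8]
262.875 [ 2.1 -4.7  5.9]
271.0625 [ 1.5 -3.7  5.5]
279.25 [ 3.2 -3.9  4.5]
287.4375 [ 2.5 -4.3  4.8]
295.625 [ 3.7 -4.8  4.7]
303.8125 [ 4.6 -3.8  4. ]
312.0 [ 5.1 -2.9  3.3]
10.5
```

View pics/turn.png

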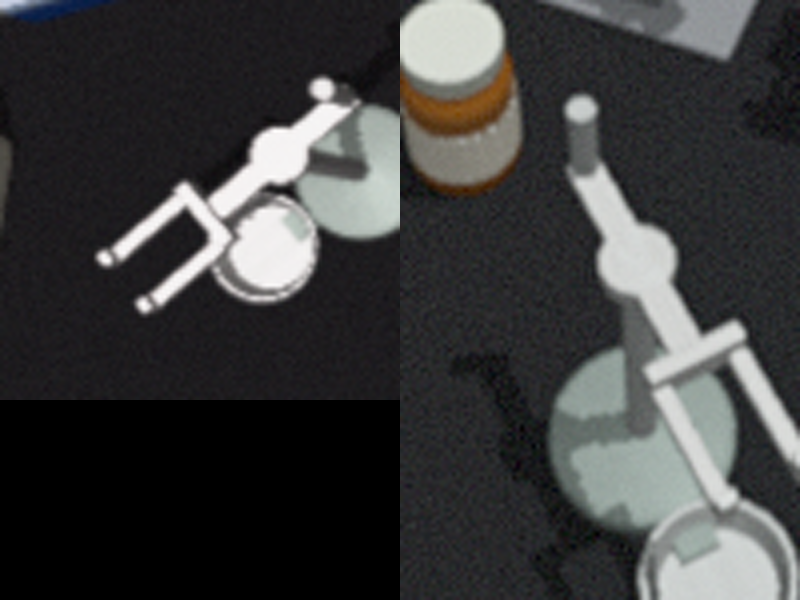

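The hook turned as planned. Top-view tine ends are at raw pixels (106.8,229.5) and (116,241.3), and in the side view one tine end is at (281.3,394.3). Next I compute the seat, then grasp and draw the pipette.

```bash
cat > draw.py <<'E'
from h import *;from rig import ctrl,sensors,snapshot
import cv2,pickle
np.set_printoptions(precision=1,suppress=True)
T=pickle.load(open("pics/top1.pkl","rb"));S=pickle.load(open("pics/side1.pkl","rb"))
a,b=onz(T,(106.75,229.5),184),onz(T,(116,241.25),184)
m=((a+b)/2)[:2]-HUB;print("tines",a,b,onz(S,(281.25,394.25),184),"ang",np.degrees(np.arctan2(m[1],m[0])),np.hypot(*m),"seat",HUB+80*m/np.hypot(*m),onz(T,(149.5,204),176))
q=quat(-D,-np.array([D[1],-D[0],0]))
P=lambda h:COL+(h-18.7)*D
ctrl.grip(60,25)
ctrl.move_ptp(P(150),q)
print('f',ctrl.move_linear(P(44),feed=120,force_limit=10))
ctrl.grip(20,25)
o=sensors.get_obs();print(o["opening"],o["force"],o["ft_torque"],o["eef_pos"],P(44),o["time"])
for n in("side","top"): pickle.dump(snapshot(n),open(f"pics/{n}2.pkl","wb"))
T=pickle.load(open("pics/top2.pkl","rb"))["color"][:,:,::-1];S=pickle.load(open("pics/side2.pkl","rb"))["color"][:,:,::-1]
cv2.imwrite("pics/grasp.png",np.hstack([cv2.resize(T[140:240,220:320],(400,400),interpolation=2),cv2.resize(S[180:280,210:310],(400,400),interpolation=2)]))
E
python3 draw.py
```

```text
tines [461.9 353.5 184. ] [436.4 331.8 184. ] [463.8 355.5 184. ] ang 132.96887233836583 107.45142224850663 seat [467.9 322.5] [521.1 263.4 176. ]
f False
27.092358656572603 [-1.9  0.8  2.7] [0.1 0.3 0. ] [552.9  -1.4 142.9] [552.9  -1.5 142.8] 13.3167
```

View pics/grasp.png

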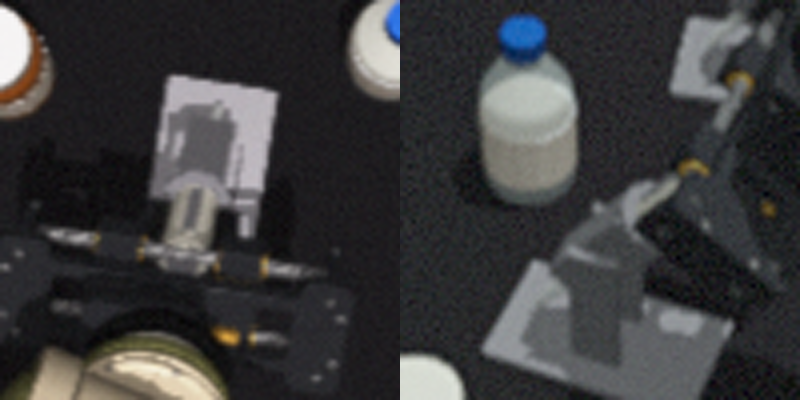

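The grip is on the handle: opening 27 mm, and the side view shows the fingers straddling it just above the collar. Now I draw it out and carry it upright to above the fork.

```bash
cat > carry.py <<'E'
from h import *;from rig import ctrl,sensors,snapshot
import cv2,pickle
np.set_printoptions(precision=1,suppress=True)
ctrl.grip(20,40)
P=lambda h:COL+(h-18.7)*D
print('f',ctrl.move_linear(P(44+150),feed=120,force_limit=25))
o=sensors.get_obs();print(o["opening"],o["force"],o["eef_pos"],P(194))
r=np.radians(133);qs=quat([0,0,-1],[-np.cos(r),-np.sin(r),0])
up=lambda x,y,z:[x,y,z+44-18.7]   # by collar position
ctrl.move_linear(up(450,40,330),qs,feed=150)
ctrl.move_linear(up(468.2,322.5,330),feed=200)
ctrl.pause(.3)
o=sensors.get_obs();print(o["opening"],o["force"],o["eef_pos"],o["time"])
for n in("side","top"): pickle.dump(snapshot(n),open(f"pics/{n}3.pkl","wb"))
T=pickle.load(open("pics/top3.pkl","rb"))["color"][:,:,::-1];S=pickle.load(open("pics/side3.pkl","rb"))["color"][:,:,::-1]
cv2.imwrite("pics/above.png",np.hstack([cv2.resize(T[150:300,60:160],(400,600),interpolation=2),cv2.resize(S[240:420,240:360],(400,600),interpolation=2)]))
s=dict(pickle.load(open("pics/side3.pkl","rb")))
C=o["eef_pos"]+[0,0,18.7-44]
for h in(0,-72,-125): print(h,proj(s,C+[0,0,h]))
E
python3 carry.py
```

```text
f False
27.22510598016794 [ 0.1  0.6 -2. ] [467.5  10.  265. ] [467.6  10.  265.6]
26.665800860955542 [ 0.3  0.2 -1.4] [468.3 322.2 355.4] 18.1167
0 [286.1 323.5]
-72 [284.7 349.8]
-125 [283.7 366.6]
```

View pics/above.png

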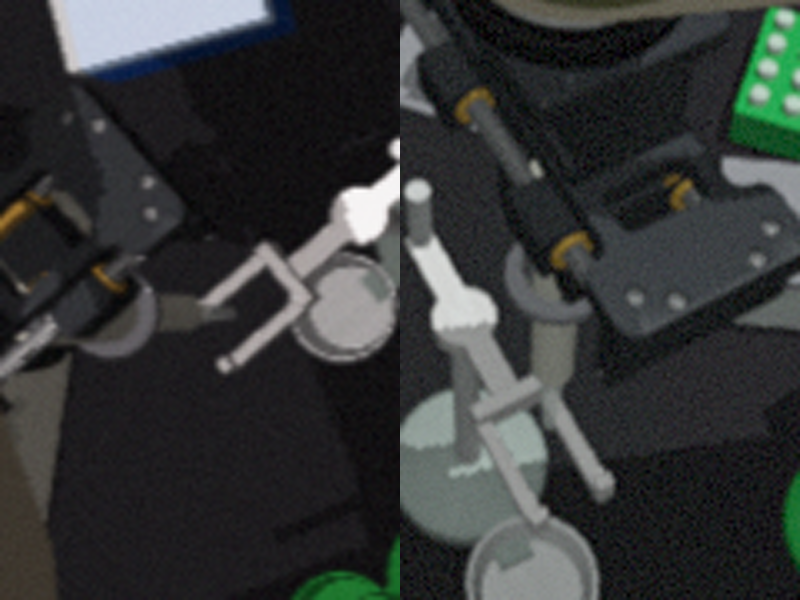

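The pipette hangs upright, with its tip at top raw (118.7,228.3) and side raw (284.4,368.4). I'll compare that with the prediction numerically.

Run:
```python
from h import *;import pickle
np.set_printoptions(precision=1,suppress=True)
T=pickle.load(open("pics/top3.pkl","rb"));S=pickle.load(open("pics/side3.pkl","rb"))
C=np.array([468.3,322.2,355.4-25.3])
for h in(0,-72,-125): print(h,proj(S,C+[0,0,h]),proj(T,C+[0,0,h]))
print("tip tri",tri(S,T,(284.4,368.4),(118.75,228.25)))
print("shaft end tri",tri(S,T,(240+150/3.333,240+385/3.333),(60+203/4,150+314/4)))
print("tines",tri(S,T,(240+138/3.333,240+517/3.333),(60+229/4,150+365/4)),onz(S,(240+602/3.333-120,240+488/3.333),184))
# fork bar/dish now
import cv2
i=np.hstack([cv2.resize(T["color"][190:260,80:150,::-1],(560,560),interpolation=2)[:, :400],cv2.resize(S["color"][305:405,250:316,::-1],(396,600),interpolation=2)[:560]])
cv2.imwrite("pics/a2.png",i)
```

```text
0 [286.1 323.5] [ 88.7 226.7]
-72 [284.7 349.8] [106.1 226.8]
-125 [283.7 366.6] [117.  226.9]
tip tri [466.6 321.3 197.9]
shaft end tri [466.6 321.  239. ]
tines [455.9 343.7 154.6] [438.1 336.8 184. ]
```

View pics/a2.png

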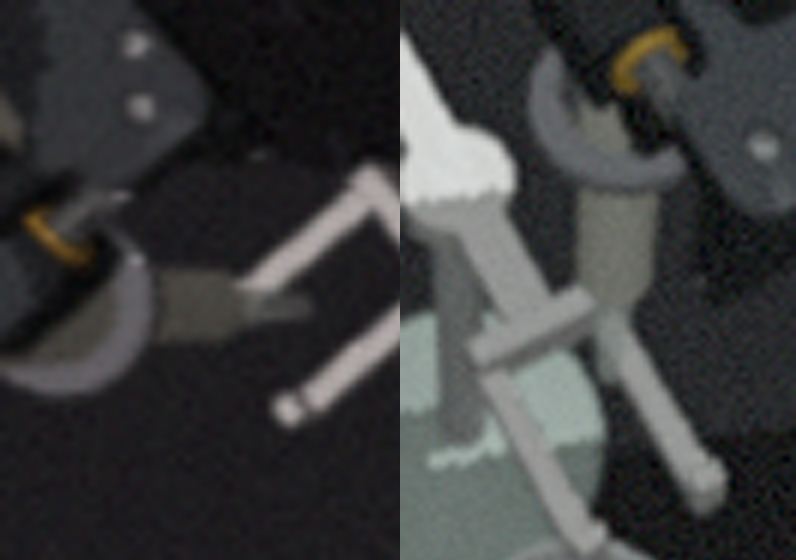

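The pipette is untilted to within about 2°. Its tip is seen about 2 mm short in x and about 5 mm low. I'll shift by (+1.8,+0.8), descend with a force guard to just above the tines, and look.

```bash
cat > down.py <<'E'
from h import *;from rig import ctrl,sensors,snapshot
import cv2,pickle
np.set_printoptions(precision=1,suppress=True)
p=np.array([470.1,323.2,0])
ctrl.move_linear(p+[0,0,355.3],feed=30)
print('f',ctrl.move_linear(p+[0,0,200+25.3],feed=60,force_limit=5))
o=sensors.get_obs();print(o["force"],o["eef_pos"],o["time"])
for n in("side","top"): pickle.dump(snapshot(n),open(f"pics/{n}4.pkl","wb"))
T=pickle.load(open("pics/top4.pkl","rb"))["color"][:,:,::-1];S=pickle.load(open("pics/side4.pkl","rb"))["color"][:,:,::-1]
cv2.imwrite("pics/down.png",np.hstack([cv2.resize(T[190:260,90:140],(400,560),interpolation=2),cv2.resize(S[320:420,250:320],(392,560),interpolation=2)]))
E
python3 down.py
```

```text
f False
[-0.9  0.1 -1.1] [470.2 323.2 225.5] 20.7833
```

View pics/down.png

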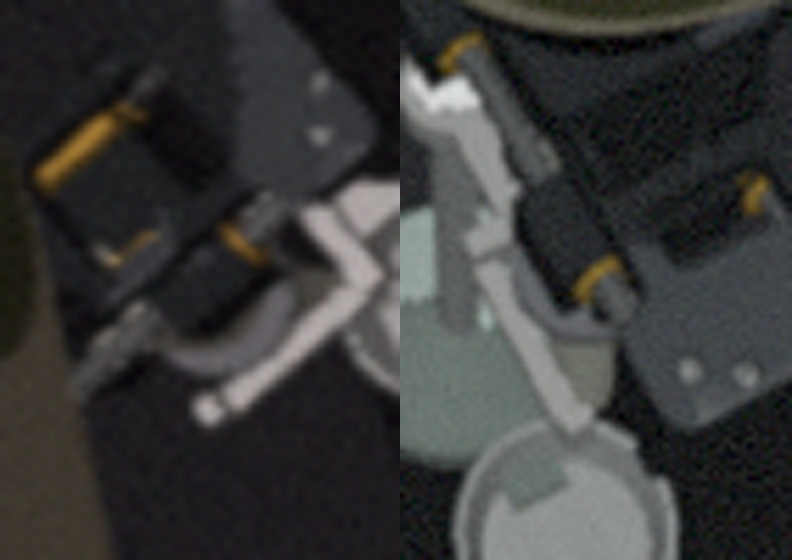

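The collar is above the pocket and the shaft is in the gap: in the side crop it shows at (585,380), behind the near tine. No contact force yet, so I continue the guarded descent.

Run:
```python
from h import *;from rig import ctrl,sensors,snapshot
import cv2,pickle
np.set_printoptions(precision=1,suppress=True)
p=np.array([470.1,323.2,0])
print('f',ctrl.move_linear(p+[0,0,170+25.3],feed=20,force_limit=5))
o=sensors.get_obs();print(o["force"],o["ft_torque"]*10,o["eef_pos"],"collar nominal",o["eef_pos"][2]-25.3,o["time"])
for n in("side","top"): pickle.dump(snapshot(n),open(f"pics/{n}5.pkl","wb"))
T=pickle.load(open("pics/top5.pkl","rb"))["color"][:,:,::-1];S=pickle.load(open("pics/side5.pkl","rb"))["color"][:,:,::-1]
cv2.imwrite("pics/seat.png",np.hstack([cv2.resize(T[190:260,90:140],(400,560),interpolation=2),cv2.resize(S[320:420,250:320],(392,560),interpolation=2)]))
```

```text
f True
[0.8 0.1 5.3] [ 0. -0. -0.] [470.2 323.3 202. ] collar nominal 176.67746233164385 21.9667
```

View pics/seat.png

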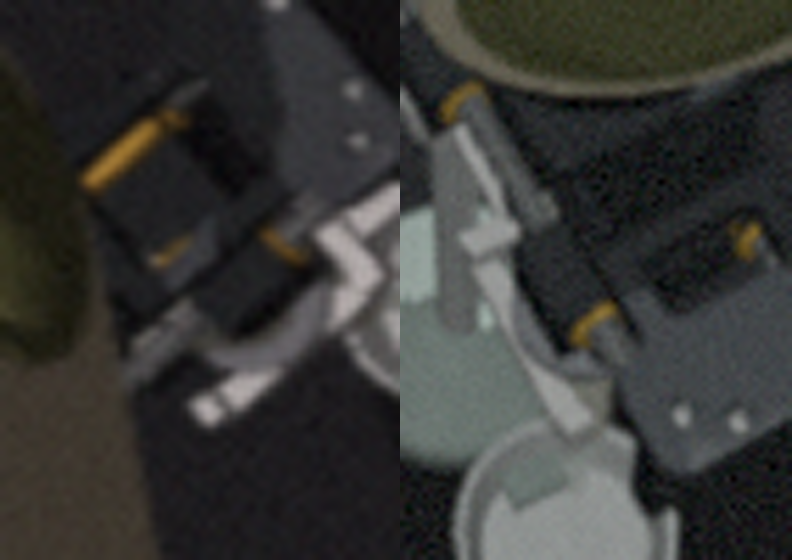

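Contact came at nominal collar height 176.7 mm, which is the tine level and not the 184 mm walls. I release, retreat straight up, and check.

Run:
```python
from h import *;from rig import ctrl,sensors,snapshot
import cv2,pickle
np.set_printoptions(precision=1,suppress=True)
ctrl.grip(60); ctrl.pause(.3)
o=sensors.get_obs();print(o["opening"],o["force"])
e=o["eef_pos"]
print('f',ctrl.move_linear(e+[0,0,150],feed=100,force_limit=8))
ctrl.move_ptp([400,-150,380],o["tcp_rot"])
ctrl.pause(.3);print(sensors.get_obs()["time"])
for n in("side","top"): pickle.dump(snapshot(n),open(f"pics/{n}6.pkl","wb"))
T=pickle.load(open("pics/top6.pkl","rb"));S=pickle.load(open("pics/side6.pkl","rb"))
cv2.imwrite("pics/final.png",np.hstack([cv2.resize(T["color"][190:260,90:140,::-1],(400,560),interpolation=2),cv2.resize(S["color"][320:420,250:320,::-1],(392,560),interpolation=2)]))
X=np.array([469,322.4,176])
for h in(-125,0,6,81): print(h,[((proj(s,X+[0,0,h])-a)*k) for s,a,k in((T,(90,190),8),(S,(250,320),5.6))])
```

```text
60.470660191122455 [-0.3 -0.   0.1]
f False
26.7083
-125 [array([416. , 294.6]), array([174.1, 483.6])]
0 [array([258.5, 293. ]), array([183.5, 308.5])]
6 [array([249.7, 293. ]), array([184.1, 299. ])]
81 [array([129.7, 291.8]), array([191.1, 169. ])]
```

View pics/final.png

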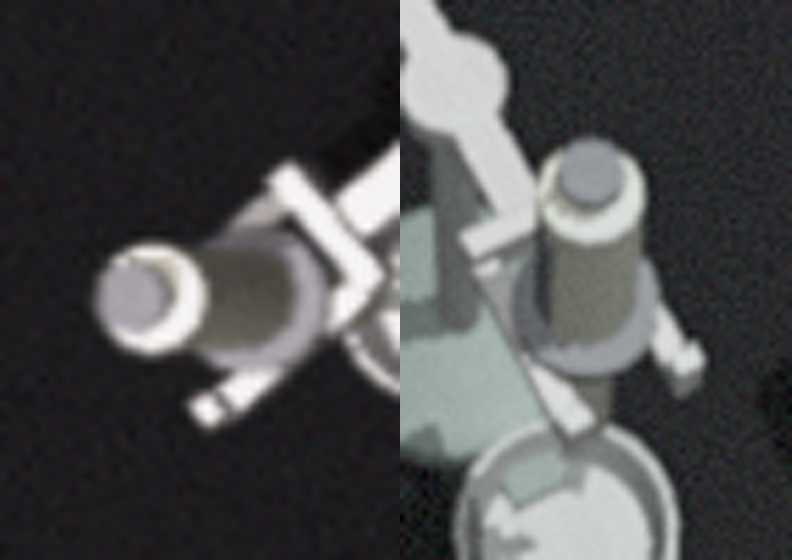

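The pipette stands upright in the fork. Its plunger is within about 0.5 px of the prediction in both views, and the tine end is at raw (116.3,241.5), unchanged from before. I'm handing in.

```bash
python3 -c "
from rig import ctrl
print(ctrl.close_job())"
```

```text
the job is handed in; nothing more can be done
None
```

The pipette hangs upright by its collar in the fork over the drip dish, and I handed the job in at about 27 s of the 67 s allowed. No verdict came back, so this rests on my own checks.

I gripped the turning pin and swung the hook about 65° until the fork was over the dish. I then drew the pipette out along its leaning axis, stood it upright, and lowered it into the fork with a force guard. I released it and moved the arm clear.

**What my last checks showed:**
- **Fork over dish:** seat measured at about (468, 322) mm and dish at (470, 322) mm, so about 2 mm apart. The hook did not move when I let go.
- **Collar height:** contact came at a collar height of 176.7 mm, against the tines' 176 mm.
- **Upright and centred:** after release, the plunger was within about 0.6 px of where an upright, seated pipette should appear, in both views.
- **Robot:** clear of everything, with no force on the tool once it had let go.

**What disagreed or was not checked:**
- One picture before the descent put the pipette's tip about 2 mm off sideways and 5–7 mm low. I shifted by about 2 mm sideways; the contact height did not bear out the low reading.
- I did not measure the dispenser and bystanders again at the end. The only contacts I planned were with the pin and the pipette, and the guarded moves felt nothing unexpected.

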